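# Lay out an order on its check tiles

## Task

Lay out this order for its check: put each of the four loose items (the glass stopper, the corner guard, the larger and the smaller walnut knob) into the plywood tile whose cut-out has its shape and size, standing as it stands now and resting right down on the cut-out's floor. Lower the glass stopper into place, do not drop it, and leave the tape roll and the small carton where they are.

Things in the scene. Friction and masses are not known exactly. Their poses are not given: they have to be found in the camera images.
- knob_large_mid (a point): the larger of two walnut drawer knobs, standing on its round foot: foot 50 mm in diameter and 6 mm high, waist 28 mm, round head 44 mm in diameter (this full width from 31 to 40 mm above its underside), 48 mm tall overall, about 60 g. The point is on its axis, half-way up (24 mm above its underside); z is its axis, up.
- knob_small_mid (a point): the smaller walnut drawer knob, standing on its round foot: foot 30 mm in diameter and 5 mm high, waist 16 mm, round head 26 mm in diameter (this full width from 27 to 38 mm above its underside), 44 mm tall overall, about 25 g. The point is on its axis, half-way up (22 mm above its underside); z is its axis, up.
- stopper_mid (a point): green glass bottle stopper standing on its flat square head with the plug up: head 36 x 36 mm and 14 mm thick, above it the nearly straight round plug, 25 mm in diameter at the head and 23 mm near the top, 48 mm tall overall, about 80 g. The point is on its axis, half-way up (24 mm above its underside); z is the axis, up; x and y are square to the head's sides.
- guard_mid (a point): white nylon pallet corner guard, an upright L seen from above: two walls 9 mm thick, 50 mm tall, 70 mm long outside, about 65 g. The point is the centre of its 70 x 70 mm bounding square, half-way up (25 mm), in the open between the walls. z is up; one wall runs along x, its middle plane at y = -30.5 mm, the other along y at x = -30.5 mm; outer corner at x = y = -35 mm.
- tile_large_round_floor (a point): fixed plywood tile on the deck, 100 x 100 x 10 mm, with one dark-floored cut-out 6 mm deep; the cut-out is the larger circle, 68 mm in diameter (for the larger knob). The point is the tile's centre, on the cut-out's floor, 4 mm above the deck; z is up.
- tile_small_round_floor (a point): fixed plywood tile on the deck, 100 x 100 x 10 mm, with one dark-floored cut-out 6 mm deep; the cut-out is the smaller circle, 46 mm in diameter (for the smaller knob). The point is the tile's centre, on the cut-out's floor, 4 mm above the deck; z is up.
- tile_square_floor (a point): fixed plywood tile on the deck, 100 x 100 x 10 mm, with one dark-floored cut-out 6 mm deep; the cut-out is a square of 54 x 54 mm (for the stopper's square head, which goes in at any turn). The point is the tile's centre, on the cut-out's floor, 4 mm above the deck; z is up.
- tile_angle_floor (a point): fixed plywood tile on the deck, 100 x 100 x 10 mm, with one dark-floored cut-out 6 mm deep; the cut-out is an L, arms 86 mm long outside and 25 mm wide (8 mm to spare round the guard). The point is the tile's centre, on the cut-out's floor, 4 mm above the deck; z is up. Arms lie along x at y = -30.5 mm and along y at x = -30.5 mm: the guard fits with its x, y axes pointing as these.
- tape_roll_mid (a point): bystander: loose roll of clear packing tape lying flat on the deck, 96 mm in diameter, 48 mm tall. The point is its centre.
- carton_mid (a point): bystander: small closed cardboard carton on the deck, 120 x 90 x 60 mm tall. The point is its centre.
There are look-alikes about, which are no part of the job. Leave any pink or red look-alike of the part that bears knob_small_mid alone.

How it is judged (in metres and radians):
At the end, for the whole second after the job is handed in: Each item stands upright (within 0.1 rad) on the floor of its own cut-out (its mid point no more than 2.5 mm above its seated height), within 12 mm (knobs) or 13 mm (stopper, guard) of the tile's centre, the guard turned as its L cut-out (within 0.35 rad); all released and at rest (horizontal distance between knob_large_mid and tile_large_round_floor below 0.012 m and z of knob_large_mid in the frame of tile_large_round_floor below 0.0265 m and angle between each of knob_large_mid, knob_small_mid, stopper_mid, guard_mid's own z axis and vertical below 0.1 rad and linear speed of each of knob_large, knob_small, stopper, guard below 0.02 m/s and angular speed of each of knob_large, knob_small, stopper, guard below 0.2 rad/s and contact force between each of knob_large, knob_small, stopper, guard and the fingers below 0.05 N and horizontal distance between knob_small_mid and tile_small_round_floor below 0.012 m and z of knob_small_mid in the frame of tile_small_round_floor below 0.0245 m and horizontal distance between stopper_mid and tile_square_floor below 0.013 m and z of stopper_mid in the frame of tile_square_floor below 0.0265 m and horizontal distance between guard_mid and tile_angle_floor below 0.013 m and z of guard_mid in the frame of tile_angle_floor below 0.0275 m and angle between the x axis of guard_mid and the x axis of tile_angle_floor, either way round below 0.35 rad); the robot touches nothing.
It fails at once if the tape roll is moved by more than 20 mm (distance of tape_roll_mid from where it was at the start of the episode above 0.02 m).
It fails at once if the carton is moved by more than 20 mm (distance of carton_mid from where it was at the start of the episode above 0.02 m).
It fails at once if the glass stopper is dropped (moves faster than 0.6 m/s, a fall of about 18 mm, with no finger on it) (linear speed of stopper above 0.6 m/s and contact force between stopper and the fingers below 0.05 N).
It also fails if it takes over 96 s, if anything falls off the work surface, if the arm or the gripper's body presses on something with over 40 N, if the wrist force passes 120 N, or if a joint passes its speed limit or range.

## Robot

A 6-joint arm with a two-finger parallel gripper is mounted at the origin on the work surface. World frame = base frame: x ahead of the robot, y to its left, z up, the work surface at z = 0. Lengths are in mm, angles in rad, forces in N, time in s.
With the tool pointing down it reaches from about 250 to 800 mm from the base axis. Payload 3.9 kg.
Tool frame: the origin (TCP) lies midway between the tips of the shut fingers; the grasp point (between the pads) lies 19 mm behind it; z points along the fingers, y is the line along which they close (so a half turn about z gives the same grasp; the last joint's range is limited). The gripper opens to 85 mm and grips with 20 to 120 N. Pads are 22 mm wide; open, the fingers measure 114 mm over their backs; the gripper's body (76 mm by 85 mm) begins 54 mm behind the grasp point. The pads swing forward as they close: fully open they stand 13 mm farther back than shut.
Start: joints at [-1.304, 0.26, -0.138, 1.173, 0, 1.571], TCP at [138.41, -506.417, 231.304] pointing down, gripper open.
Joint ranges: [-2.78, 2.78], [-0.83, 1.72], [-1.28, 1.37], [-1.9, 2.12], [-1.57, 1.48], [-3.14, 3.14]. Speed limits (rad/s): [2.57, 2.57, 3.14, 3.14, 3.14, 3.14].

## Interface

Orientations are given as [roll, pitch, yaw] about the fixed x, y, z axes, in that order (R = Rz(yaw) Ry(pitch) Rx(roll)).
In Python, from rig import * gives the robot as it stands.
- The arm moves only by the shell command python3 -m pendant 'ROWS' [FORCE]. ROWS is JSON, a list of rows, each a list of 5 numbers: the shift along the tool's x, y, z in m, then the turn about the tool's z in units of 5 degrees (1.0 is 5 degrees), then the finger opening in m, from 0 to 0.0854. In form: [[x, y, z, yaw, jaw], ...]. A call has 1 to 5 rows; each row shifts and turns the commanded pose from where the row before left it, along the tool's axes as they then stand; what a row does not reach is not made up. A row lasts 1/12 s, in which the tool goes at most 41.7 mm and 7.16 degrees, less where a joint would pass 70% of its speed; a pose out of reach is approached as far as the arm can. A call with a gripper value outside its range is refused whole. The fingers move at their own pace and stop on an object; FORCE is the grip in N (left out, the last holds). Time passes only in rows, so rows that do not move let the fingers close. It gives the time, the measured TCP pose, the force and the opening at its end, in the units of the state.
- state(): the state, without advancing time (a new reading comes with each control period).
- grab_frame(name): name is "scene" or "side" or "wrist"; returns (picture, depth): 384x512x3 uint8, blue, green, red; 384x512 float32, mm along the optical axis (not along the pixel's ray), 0 where there is no reading.
- camera_model(name): a dict with "fx", "fy", "cx", "cy" (pixels), "dist" ([k1, k2, p1, p2, k3] as OpenCV has them; the pictures are not rectified), "cam_to_world" (4x4, takes a point from camera to world coordinates); the wrist camera has in their place "hand_eye" (4x4, takes a point from camera to tool coordinates, whose origin is the TCP and whose axes are the flange's). Camera axes: x right, y up, looking along -z (the intrinsics and any distortion apply to the point x, -y, -z); pixel columns grow to the right and rows downward; lengths in mm; the calibration is good to about 2 mm. A picture is of the moment at which its call begins: read the wrist's pose just before it. camera_model takes no time and is no camera call.
- finish_job(): hands the job in, once; it reports no verdict.
The state is a dict: "time": time; "qpos": joint angles; "qd": joint speeds; "joint_efforts": joint torques, N m; "position": TCP position; "orientation": TCP orientation; "force": force on the tool from outside, world axes, zero at the start; "wrist_torque": the same for the moment, N m; "opening": finger opening in mm.
Only numpy, scipy, OpenCV 4.12 (cv2) and the standard library are available. Lean on these libraries where they do the work, as an engineer would, in place of code of your own. Each camera call takes 0.05 s, during which the arm holds its last target. There are 200 camera calls.

## Working session

There is one attempt and no reset: what is moved stays moved. The work goes in short steps, Python scripts to look and compute and a shell command to move; the robot and the scene stay as the last step left them, time stands still between calls to the robot, and variables do not carry over. Pictures are saved under pics/ and viewed, on a budget of 14 in all, crops included, one or two more only if the job needs it, and the job is handed in when it is done.

```bash
mkdir -p pics; ls; python3 - <<'E'
from rig import *
import cv2,numpy as np
s=state();print(s)
for n in("scene","side"):
    p,d=grab_frame(n);cv2.imwrite(f"pics/{n}0.png",p);np.save(f"{n}0.npy",d)
    print(n,camera_model(n))
print(camera_model("wrist"))
E
```

```text
pics
{'time': 0.0, 'qpos': array([-1.30401632e+00,  2.60658102e-01, -1.39419991e-01,  1.17271076e+00,
       -7.78128677e-06,  1.57079027e+00]), 'qd': array([-4.25845773e-04,  1.29000834e-03, -9.81815288e-05,  2.57258669e-04,
        6.15459193e-04,  1.23041824e-03]), 'joint_efforts': array([-9.98648538e-04, -4.05675280e+01,  2.53924066e+01,  1.88230217e-02,
       -5.10511620e-05,  5.95052370e-06]), 'position': array([ 138.21375324, -505.74122197,  230.45924621]), 'orientation': array([-3.13960013e+00,  7.76919326e-06,  2.66786088e-01]), 'force': array([ 0.10039537, -0.59557168,  0.06412777]), 'wrist_torque': array([ 0.0175123 , -0.0418943 ,  0.02765408]), 'opening': 85.09160057620925}
scene {'fx': 453.93224334166433, 'fy': 453.93224334166433, 'cx': 250.81471783657508, 'cy': 187.35770102558914, 'dist': array([0.05524, 0.     , 0.     , 0.     , 0.     ]), 'cam_to_world': array([[ 8.55325154e-01, -4.23845790e-01,  2.97949034e-01,
         9.22467868e+02],
       [ 5.18080914e-01,  7.03408472e-01, -4.86629929e-01,
        -5.47826335e+02],
       [-3.32382776e-03,  5.70588527e-01,  8.
[... 504 characters left out ...]
       [ 1.37957262e-02,  6.58525517e-01,  7.52431938e-01,
         1.10666503e+03],
       [ 0.00000000e+00,  0.00000000e+00,  0.00000000e+00,
         1.00000000e+00]])}
{'fx': 329.0183404967588, 'fy': 329.0183404967588, 'cx': 254.16915309744266, 'cy': 200.21999845698966, 'dist': array([0.0288821, 0.       , 0.       , 0.       , 0.       ]), 'hand_eye': array([[-7.39974094e-04,  9.63032116e-01,  2.69385588e-01,
         6.86361162e+01],
       [ 9.99999646e-01,  8.20356571e-04, -1.85815033e-04,
        -1.64089089e-01],
       [-3.99938082e-04,  2.69385356e-01, -9.63032383e-01,
        -1.41746454e+02],
       [ 0.00000000e+00,  0.00000000e+00,  0.00000000e+00,
         1.00000000e+00]])}
```

View pics/scene0.png

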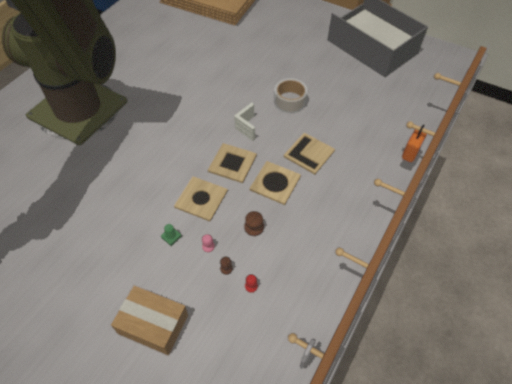

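```bash
cat > h.py <<'E'
from rig import *
import cv2,numpy as np
def cloud(n,d,pose=None):
    """world xyz (mm) for every pixel"""
    m=camera_model(n);K=np.array([[m["fx"],0,m["cx"]],[0,m["fy"],m["cy"]],[0,0,1]])
    v,u=np.mgrid[:384,:512]
    q=cv2.undistortPoints(np.stack([u,v],-1).reshape(-1,1,2).astype(float),K,np.array(m["dist"])).reshape(384,512,2)
    P=np.stack([q[...,0]*d,-q[...,1]*d,-d,np.ones_like(d)],-1)
    T=m["cam_to_world"] if n!="wrist" else pose@m["hand_eye"]
    W=(P@T.T)[...,:3];W[d<=0]=np.nan
    return W
def tool_pose(s):
    from scipy.spatial.transform import Rotation as R
    T=np.eye(4);T[:3,:3]=R.from_euler("xyz",s["orientation"]).as_matrix();T[:3,3]=s["position"];return T
def ortho(W,p,x0,x1,y0,y1,res):
    """top view: column = y decreasing to right, row = x decreasing downward"""
    H,Wd=int((x1-x0)/res),int((y1-y0)/res)
    im=np.zeros((H,Wd,3),np.uint8);ok=np.isfinite(W[...,2])&(W[...,0]>x0)&(W[...,0]<x1)&(W[...,1]>y0)&(W[...,1]<y1)
    w=W[ok];c=p[ok];o=np.argsort(w[:,2]);w=w[o];c=c[o]
    im[((x1-w[:,0])/res).astype(int).clip(0,H-1),((y1-w[:,1])/res).astype(int).clip(0,Wd-1)]=c
    return im
E
python3 - <<'E'
from h import *
ims=[]
for n in("scene","side"):
    p=cv2.imread(f"pics/{n}0.png");d=np.load(f"{n}0.npy");W=cloud(n,d)
    print(n,np.nanpercentile(W[...,0],[1,99]),np.nanpercentile(W[...,1],[1,99]))
    np.save(f"{n}W.npy",W)
E
```

```text
scene [-199.32348047 1402.72552794] [-558.16637771 1602.62936932]
side [-146.9878079  2039.00866246] [-2004.03813872   580.238287  ]
```

View pics/side0.png

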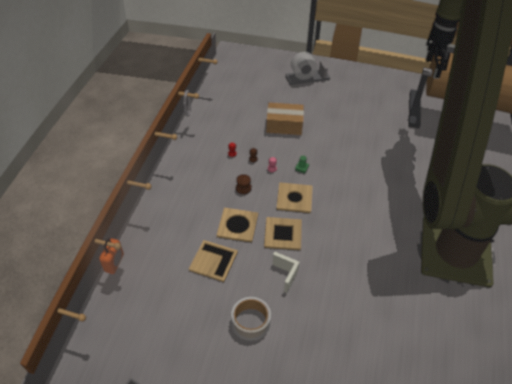

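The scene shows the stopper at (170,234), the small knob at (226,265) with pink (208,242) and red (251,283) look-alikes beside it, and the large knob at (254,222). The guard is at (246,121). The tiles are small round (201,198), square (232,162), large round (276,182) and L (309,152). Next I'll measure from the point clouds.

```bash
python3 - <<'E'
from h import *
sc={"stopper":(170,234),"pink":(208,242),"small":(226,265),"red":(251,283),"large":(254,222),"guard":(246,121),"tape":(291,95),"carton":(150,318)}
tl={"t_small":(201,198),"t_sq":(232,162),"t_large":(276,182),"t_L":(309,152)}
Ws,Wd=np.load("sceneW.npy"),np.load("sideW.npy")
A=np.vstack([Ws.reshape(-1,3),Wd.reshape(-1,3)]);A=A[np.isfinite(A[:,2])]
A=A[(A[:,2]<150)&(A[:,2]>-20)]
for n,(u,v) in sc.items():
    c=np.nanmedian(Ws[v-2:v+3,u-2:u+3].reshape(-1,3),0)
    r=90 if n in("tape","carton") else 60 if n=="guard" else 32
    for it in range(3):
        q=A[(np.hypot(*(A[:,:2]-c[:2]).T)<r)&(A[:,2]>14)]
        (cx,cy),(w,h),a=cv2.minAreaRect(q[:,:2].astype(np.float32));c=np.array([cx,cy,0])
    print(n,np.round([cx,cy,w,h,a,q[:,2].max()],1),len(q))
for n,(u,v) in tl.items():
    c=np.nanmedian(Ws[v-2:v+3,u-2:u+3].reshape(-1,3),0)
    for it in range(4):
        q=A[(np.abs(A[:,:2]-c[:2]).max(1)<80)&(A[:,2]>6.5)&(A[:,2]<13)]
        q=q[np.hypot(*(q[:,:2]-c[:2]).T)<73]
        (cx,cy),(w,h),a=cv2.minAreaRect(q[:,:2].astype(np.float32));c=np.array([cx,cy,0])
    print(n,np.round([cx,cy,w,h,a],1),len(q))
o=[]
for n,W in(("scene",Ws),("side",Wd)):
    o.append(ortho(W,cv2.imread(f"pics/{n}0.png"),250,750,-280,330,2))
cv2.imwrite("pics/top0.png",cv2.resize(np.hstack(o),None,fx=1.3,fy=1.3))
E
```

```text
stopper [ 487.  -197.4   44.    35.6   79.    52.6] 296
pink [ 574.8 -174.    25.    31.2   16.2   47.4] 187
small [ 642.7 -199.6   29.7   26.7   69.7   47.3] 191
red [ 714.1 -206.1   26.    31.7    2.2   47.1] 197
large [640.7 -73.9  45.   46.2  39.1  51.8] 452
guard [469.2 198.8  75.5  76.5  76.5  53.9] 811
tape [511.6 346.1  95.7 103.6   4.4  53.5] 1582
carton [ 579.4 -384.   122.5   98.1    9.4   66.7] 4141
t_small [484.  -72.5 102.5 109.2   7.4] 1720
t_sq [487.2  63.7 107.8 108.    8.9] 1465
t_large [620.4  66.6 103.7 106.5   3.6] 1436
t_L [651.5 197.2 107.8 102.6  84.8] 1386
```

View pics/top0.png

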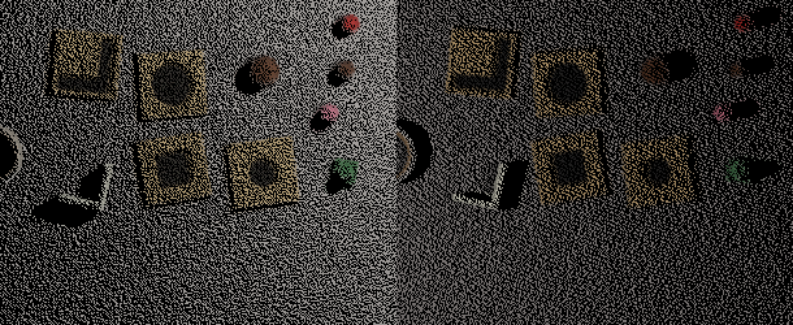

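```bash
python3 -m pendant '[[0,0,0,1.02,0.075],[0,0,0,1.02,0.075],[0,0,0,1.02,0.075],[0.03,-0.0237,0,0,0.075],[0.03,-0.0237,0,0,0.075]]' 40
python3 -m pendant '[[0.03,-0.0237,0,0,0.075],[0.03,-0.0237,0,0,0.075],[0.03,-0.0237,0,0,0.075],[0.03,-0.0237,0,0,0.075],[0.03,-0.0237,0,0,0.075]]'
python3 -m pendant '[[0.03,-0.0237,0,0,0.075],[0.03,-0.0237,0,0,0.075],[0.03,-0.0237,0,0,0.075],[0.03,-0.0237,0,0,0.075],[0.03,-0.0237,0,0,0.075]]'
python3 -m pendant '[[0.02,-0.02,0,0,0.075],[0.01,-0.01,0,0,0.075],[0,0,0,0,0.075],[0,0,0,0,0.075]]'
cat > look.py <<'E'
import sys
from h import *
s=state();T=tool_pose(s);p,d=grab_frame("wrist");n=sys.argv[1]
cv2.imwrite(f"pics/w{n}.png",p);W=cloud("wrist",d,T);np.save(f"w{n}W.npy",W)
print(np.round(s["position"],1),np.round(s["orientation"],4),round(s["opening"],1),s["time"])
E
python3 look.py 1
```

```text
time: 0.52
position: [197.9, -459.2, 230.7]
orientation: [-3.141, 0.0, -0.005]
force: [1.0, -0.0, 0.0]
opening: 75.0
time: 0.93
position: [349.3, -339.0, 231.0]
orientation: [-3.141, 0.001, -0.001]
force: [-0.1, 0.1, 0.4]
opening: 75.0
time: 1.35
position: [499.5, -220.5, 231.0]
orientation: [-3.141, 0.001, -0.0]
force: [-0.2, -1.5, 0.0]
opening: 75.1
time: 1.68
position: [528.0, -191.9, 230.7]
orientation: [3.141, 0.002, 0.001]
force: [-1.3, -1.0, 0.2]
opening: 74.9
[ 528.  -191.9  230.7] [3.1413e+00 1.9000e-03 1.0000e-03] 74.9 1.6833
```

View pics/w1.png

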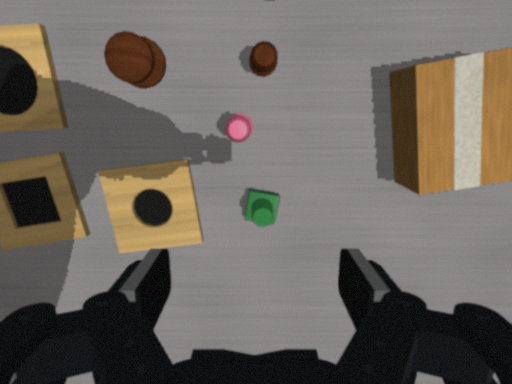

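The wrist view shows the stopper at (262,205), its head turned a few degrees, pink at (239,128), the small knob at (263,58) and the large knob at (135,60). The small-round tile is at (152,207) and the square tile at (32,200).

```bash
cat > meas.py <<'E'
import sys
from h import *
def obj(W,c,H,r=30,band=12):
    m=(np.hypot(W[...,0]-c[0],W[...,1]-c[1])<r)&(W[...,2]>H-band)
    q=W[m].astype(np.float32);
    (a,b),rad=cv2.minEnclosingCircle(q[:,:2]);mid=(np.percentile(q[:,:2],2,0)+np.percentile(q[:,:2],98,0))/2
    return np.round([a,b,2*rad,*mid,np.median(q[:,2]),len(q)],1)
def tile(W,p,c):
    m=(np.hypot(W[...,0]-c[0],W[...,1]-c[1])<74)&(W[...,2]>6.5)&(W[...,2]<14)
    q=W[m];(a,b),s,an=cv2.minAreaRect(q[:,:2].astype(np.float32))
    an=(an+45)%90-45
    g=p.max(2);dk=(np.hypot(W[...,0]-c[0],W[...,1]-c[1])<48)&(g<60)
    f=W[dk][:,:2].astype(np.float32);(e,h),s2,_=cv2.minAreaRect(f)
    return np.round([a,b,*s,an,e,h,*s2],1)
E
python3 - <<'E'
from meas import *
W=np.load("w1W.npy");p=cv2.imread("pics/w1.png")
print("stop",obj(W,(487,-197),48))
print("small",obj(W,(643,-200),44)); print("large",obj(W,(641,-74),48,35))
m=(np.hypot(W[...,0]-487,W[...,1]+197)<40)&(W[...,2]>8)&(W[...,2]<17)
print("head",cv2.minAreaRect(W[m][:,:2].astype(np.float32)))
print("t_small",tile(W,p,(484,-72.5)),"t_sq",tile(W,p,(487,64)),"t_L", )
E
```

```text
Traceback (most recent call last):
  File "meas.py", line 6, in obj
    (a,b),rad=cv2.minEnclosingCircle(q[:,:2]);mid=(np.percentile(q[:,:2],2,0)+np.percentile(q[:,:2],98,0))/2
              ~~~~~~~~~~~~~~~~~~~~~~^^^^^^^^^
cv2.error: OpenCV(4.12.0) /io/opencv/modules/imgproc/src/shapedescr.cpp:201: error: (-215:Assertion failed) count >= 0 && (depth == CV_32F || depth == CV_32S) in function 'minEnclosingCircle'
```

```bash
python3 - <<'E'
from meas import *
W=np.load("w1W.npy")
for u,v in[(262,212),(239,128),(263,58),(135,60),(152,170),(320,150)]:print(u,v,W[v,u])
print(camera_model("wrist")["hand_eye"][:3,3], np.isfinite(W[...,2]).mean())
E
```

```text
262 212 [ 492.36788941 -199.88575383   46.53049401]
239 128 [ 577.46549534 -176.88490413   42.83747267]
263 58 [ 640.48094484 -199.87197273   42.59470004]
135 60 [637.74712366 -83.30248112  47.05518893]
152 170 [529.42305106 -77.70054981   8.51793057]
320 150 [ 550.53803157 -266.12562919   -1.36595281]
[  68.58010135   -0.26246267 -141.74739595] 0.99591064453125
```

```bash
sed -i 's/Circle(q\[:,:2\])/Circle(np.ascontiguousarray(q[:,:2]))/; s/f=W\[dk\]\[:,:2\].astype(np.float32)/f=np.ascontiguousarray(W[dk][:,:2],np.float32)/; s/q\[:,:2\].astype(np.float32)/np.ascontiguousarray(q[:,:2],np.float32)/' meas.py
python3 - <<'E'
from meas import *
W=np.load("w1W.npy");p=cv2.imread("pics/w1.png")
print("stop",obj(W,(487,-197),48))
print("small",obj(W,(643,-200),44)); print("large",obj(W,(641,-80),48,35))
m=(np.hypot(W[...,0]-487,W[...,1]+197)<32)&(W[...,2]>6)&(W[...,2]<16)
print("head",cv2.minAreaRect(np.ascontiguousarray(W[m][:,:2],np.float32)))
print("t_small",tile(W,p,(484,-72.5)),"t_sq",tile(W,p,(487,64)))
E
```

```text
stop [ 486.8 -200.5   22.9  487.5 -200.4   47.   395. ]
small [ 643.  -200.9   25.8  642.7 -200.9   41.5  641. ]
large [ 641.2  -74.5   44.8  640.7  -75.3   44.8 1961. ]
head ((486.1802978515625, -200.46832275390625), (35.981197357177734, 36.851444244384766), 80.1263198852539)
t_small [485.1 -74.  100.2 101.3   7.3 484.5 -73.1  40.9  41.6] t_sq [491.1  63.  102.  101.3   8.8 490.6  65.1  53.1  53.1]
```

```bash
python3 -m pendant '[[-0.0207,0.0042,0,0,0.06],[-0.0206,0.0043,0.01,0,0.06],[0,0,0.035,0,0.06],[0,0,0.035,0,0.06],[0,0,0.035,0,0.06]]' 40
python3 -m pendant '[[0,0,0.035,0,0.06],[0,0,0.03,0,0.06],[0,0,0.02,0,0.06],[0,0,0,0,0.06],[0,0,0,0,0.06]]'
```

```text
time: 2.15
position: [485.8, -202.4, 116.2]
orientation: [3.14, -0.002, -0.004]
force: [0.7, -0.7, -0.3]
opening: 60.2
time: 2.57
position: [485.0, -201.3, 30.8]
orientation: [-3.141, 0.003, -0.003]
force: [0.2, -0.5, 0.9]
opening: 60.2
```

```bash
python3 -m pendant '[[0.0015,-0.001,0.012,0,0.06],[0,0,0,0,0.04],[0,0,0,0,0.015],[0,0,0,0,0.015],[0,0,0,0,0.015]]' 40
python3 -m pendant '[[0,0,0,0,0.015],[0,0,0,0,0.015],[0,0,-0.02,0,0.015],[0,0,-0.03,0,0.015],[0,0,0,0,0.015]]'
```

```text
time: 2.98
position: [489.6, -200.4, 21.1]
orientation: [3.14, -0.002, -0.001]
force: [-0.8, -0.7, 5.8]
opening: 22.3
time: 3.4
position: [492.0, -201.0, 74.4]
orientation: [3.138, -0.008, -0.0]
force: [1.0, -0.5, -0.8]
opening: 22.5
```

```bash
python3 -m pendant '[[0,0,-0.02,0,0.015],[0,0,0,0,0.015]]'; python3 look.py 2
```

```text
time: 3.57
position: [490.9, -200.5, 92.5]
orientation: [3.139, -0.005, -0.0]
force: [0.4, -0.3, -1.5]
opening: 21.8
[ 490.9 -200.5   92.5] [ 3.1394e+00 -5.5000e-03 -2.0000e-04] 21.8 3.5667
```

View pics/w2.png

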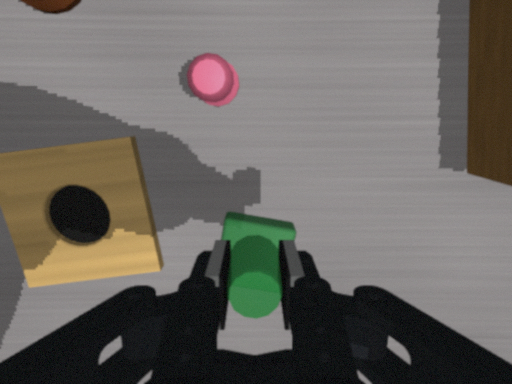

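The stopper is held by its plug between the pads, with the head at (258,230). I'll check its tilt and hang height from the depth.

```bash
python3 - <<'E'
from meas import *
W=np.load("w2W.npy");p=cv2.imread("pics/w2.png").astype(int)
g=(p[...,1]>p[...,2]+25)&(p[...,1]>p[...,0]+15)&np.isfinite(W[...,2])
q=W[g];print(len(q),np.percentile(q[:,2],[1,50,99]))
t=q[q[:,2]>np.percentile(q[:,2],99)-4];print("top",cv2.minEnclosingCircle(np.ascontiguousarray(t[:,:2],np.float32)), np.linalg.lstsq(np.c_[t[:,:2]-t[:,:2].mean(0),np.ones(len(t))],t[:,2],rcond=None)[0])
zt=np.percentile(q[:,2],99)
h=q[(q[:,2]<zt-28)&(q[:,2]>zt-38)];print("head",h.min(0),h.max(0),len(h),"shelf z",np.median(h[:,2]))
E
```

```text
5298 [ 75.74585909 108.34931698 119.50406478]
top ((488.5249938964844, -200.2841339111328), 11.40530776977539) [-3.25294547e-02 -5.40945020e-03  1.18239090e+02]
head [ 491.69884866 -220.40313925   81.50837184] [ 508.66201598 -184.30778601   91.48679938] 1528 shelf z 84.50872561045794
```

```bash
python3 -m pendant '[[0.0025,-0.02,0,0,0.015],[0,-0.038,0,0,0.015],[0,-0.038,0,0,0.015],[0,-0.038,0,0,0.015],[0,-0.038,0,0,0.015]]'
python3 -m pendant '[[0,-0.038,0,0,0.015],[0,-0.034,0,0,0.015],[0,-0.02,0,0,0.015],[0,0,0.01,0,0.015],[0,0,0,0,0.015]]'; python3 look.py 3
python3 - <<'E'
from meas import *
W=np.load("w3W.npy");pp=cv2.imread("pics/w3.png");p=pp.astype(int)
g=(p[...,1]>p[...,2]+25)&(p[...,1]>p[...,0]+15)&np.isfinite(W[...,2])
q=W[g];zt=np.percentile(q[:,2],99);t=q[q[:,2]>zt-4];print(zt,"top",cv2.minEnclosingCircle(np.ascontiguousarray(t[:,:2],np.float32)))
m=(np.hypot(W[...,0]-491,W[...,1]-64)<74)&(W[...,2]>4)&(W[...,2]<14)&~g
t=W[m];print(cv2.minAreaRect(np.ascontiguousarray(t[:,:2],np.float32)))
print("t_large",tile(W,pp,(620.4,66.6)),"t_L",tile(W,pp,(651.5,197)))
E
```

```text
time: 4.03
position: [490.4, -26.2, 88.2]
orientation: [-3.141, 0.001, -0.001]
force: [1.4, -0.2, -0.6]
opening: 22.5
time: 4.45
position: [490.3, 31.1, 78.3]
orientation: [-3.114, 0.003, 0.045]
force: [-0.5, -0.6, -1.8]
opening: 22.2
[490.3  31.1  78.3] [-3.1139e+00  2.7000e-03  4.5500e-02] 22.2 4.45
105.28462177204268 top ((488.262451171875, 30.652708053588867), 11.426200866699219)
((491.18304443359375, 63.565067291259766), (100.59590911865234, 100.82254791259766), 9.466590881347656)
t_large [594.2  64.4  46.2 100.8   4.1 603.   65.3  29.   65.1] t_L [605.8 168.2  33.8  15.3  -4.4 609.9 178.    3.9  18. ]
```

View pics/w3.png

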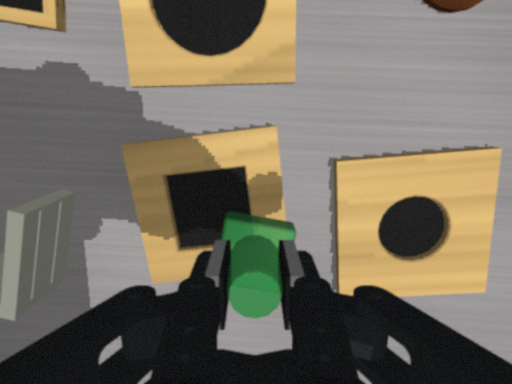

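The stopper hangs upright, and the square cut-out is at (207,207). However, the tool stopped short at y=31 and is slightly tilted, so I'll check the joints.

```bash
python3 -m pendant '[[0,0,0,0,0.015],[0,0,0,0,0.015]]'; python3 -c "
from rig import *
s=state();print(s['qpos'],s['orientation'],s['position'],s['joint_efforts'],s['wrist_torque'])"
```

```text
time: 4.67
position: [491.5, 30.5, 79.9]
orientation: [-3.114, 0.0, 0.044]
force: [-0.0, 1.3, -0.4]
opening: 22.4
[ 0.04371541  0.32369577 -0.47711892  0.77027693  0.02807171  3.14123254] [-3.11352084e+00  2.85180099e-04  4.40753755e-02] [491.48497194  30.50075845  79.9382233 ] [ 1.50563386e-01 -3.98998296e+01  2.10402203e+01  3.40057584e-02
  1.20688160e-01  6.51904320e-04] [-0.05344924  0.00524359 -0.06526708]
```

```bash
python3 -m pendant '[[0,0,0,-1.0,0.015],[0,0,0,-1.0,0.015],[0,0,0,-0.7,0.015],[0,0,0,0,0.015],[0,0,0,0,0.015]]'; python3 -c "
from rig import *
s=state();print(s['qpos'],s['orientation'],s['position'])"
```

```text
time: 5.08
position: [491.6, 30.9, 80.1]
orientation: [-3.114, -0.007, 0.279]
force: [-1.5, -0.4, -0.4]
opening: 22.3
[ 0.04437654  0.32331328 -0.47705034  0.7701302   0.02822275  2.90720778] [-3.11421143 -0.006848    0.27867192] [491.62636798  30.8812862   80.14933859]
```

```bash
cat > go.py <<'E'
import sys
from h import *
s=state();T=tool_pose(s);g=np.array([float(a) for a in sys.argv[1:4]])
print("pos",np.round(T[:3,3],1),"rpy",np.round(s["orientation"],3),"zaxis",np.round(T[:3,2],3),"tool delta",np.round(T[:3,:3].T@(g-T[:3,3]),1))
E
python3 look.py 4; python3 go.py 494 64 80
python3 - <<'E'
from meas import *
W=np.load("w4W.npy");p=cv2.imread("pics/w4.png").astype(int)
g=(p[...,1]>p[...,2]+25)&(p[...,1]>p[...,0]+15)&np.isfinite(W[...,2])
q=W[g];zt=np.percentile(q[:,2],99);t=q[q[:,2]>zt-4];print(zt,"top",cv2.minEnclosingCircle(np.ascontiguousarray(t[:,:2],np.float32)))
E
```

```text
[491.6  30.9  80.1] [-3.1142 -0.0068  0.2787] 22.3 5.0833
pos [491.6  31.   80.1] rpy [-3.114 -0.007  0.279] zaxis [-0.001  0.028 -1.   ] tool delta [ 11.4 -31.    1.1]
107.21459352711932 top ((489.3196716308594, 29.650970458984375), 11.46625804901123)
```

```bash
python3 go.py 493.3 64 80;python3 go.py 493.3 64 30; python3 -m pendant '[[0.0054,-0.0156,0.0005,0,0.015],[0.0054,-0.0156,0.0005,0,0.015],[0,0,0,0,0.015],[0,0,0,0,0.015]]'; python3 go.py 493.3 64 30
```

```text
pos [491.6  31.   80.1] rpy [-3.114 -0.007  0.279] zaxis [-0.001  0.028 -1.   ] tool delta [ 10.7 -31.2   1.1]
pos [491.6  31.   80.1] rpy [-3.114 -0.007  0.279] zaxis [-0.001  0.028 -1.   ] tool delta [ 10.4 -29.9  51. ]
time: 5.47
position: [493.2, 64.6, 79.9]
orientation: [-3.114, -0.006, 0.282]
force: [-0.3, -0.3, -0.6]
opening: 22.0
pos [493.2  64.6  79.9] rpy [-3.114 -0.006  0.282] zaxis [-0.001  0.028 -1.   ] tool delta [-0.4  2.  49.8]
```

```bash
python3 -m pendant '[[0,0.001,0.02,0,0.015],[0,0.001,0.02,0,0.015],[0,0,0.01,0,0.015],[0,0,0,0,0.015],[0,0,0,0,0.015]]'; python3 -m pendant '[[0,0,0.003,0,0.015],[0,0,0.002,0,0.015],[0,0,0,0,0.015]]';python3 go.py 493.3 64 23
```

```text
time: 5.88
position: [492.8, 63.2, 29.4]
orientation: [-3.114, -0.005, 0.28]
force: [-0.2, 0.2, -0.7]
opening: 21.9
time: 6.13
position: [494.6, 63.9, 25.6]
orientation: [-3.115, -0.008, 0.281]
force: [0.8, 0.1, 1.1]
opening: 22.1
pos [494.6  63.9  25.6] rpy [-3.115 -0.008  0.281] zaxis [ 0.001  0.028 -1.   ] tool delta [-1.2 -0.3  2.6]
```

```bash
python3 -m pendant '[[0,0,0.001,0,0.015],[0,0,0.001,0,0.015],[0,0,0,0,0.015]]'; python3 -m pendant '[[0,0,0,0,0.03],[0,0,0,0,0.05],[0,0,0,0,0.05],[0,0,0,0,0.05]]';python3 -m pendant '[[0,0,-0.03,0,0.06],[0,0,-0.04,0,0.075],[0,0,-0.04,0,0.075],[0,0,-0.04,0,0.075],[0,0,-0.03,0,0.075]]';python3 look.py 5
python3 - <<'E'
from meas import *
W=np.load("w5W.npy");pp=cv2.imread("pics/w5.png");p=pp.astype(int)
g=(p[...,1]>p[...,2]+25)&(p[...,1]>p[...,0]+15)&np.isfinite(W[...,2])
q=W[g];zt=np.percentile(q[:,2],99);t=q[q[:,2]>zt-4];print(zt,"top",cv2.minEnclosingCircle(np.ascontiguousarray(t[:,:2],np.float32)))
print(tile(W,pp,(491,64)),tile(W,pp,(484.8,-73.5)),tile(W,pp,(620,66)))
E
```

```text
time: 6.38
position: [494.8, 64.1, 25.4]
orientation: [-3.115, -0.01, 0.281]
force: [-3.5, -0.2, 17.7]
opening: 22.1
time: 6.72
position: [493.5, 64.1, 22.7]
orientation: [-3.114, -0.006, 0.281]
force: [-0.5, -0.5, -0.6]
opening: 50.2
time: 7.13
position: [494.4, 59.1, 205.8]
orientation: [-3.114, -0.009, 0.281]
force: [1.0, -0.1, -0.1]
opening: 75.0
[494.4  59.1 205.8] [-3.1144 -0.009   0.2814] 75.0 7.1333
52.44032181000691 top ((491.99810791015625, 63.45771026611328), 11.233935356140137)
[490.8  62.8 100.2 100.2   9.4 490.2  64.4  52.6  95. ] [484.9 -73.9 100.2 100.6   7.5 484.4 -75.4  42.1  42. ] [621.4  65.6  99.7 100.1   4.  621.6  65.7  65.2  65.1]
```

View pics/w5.png

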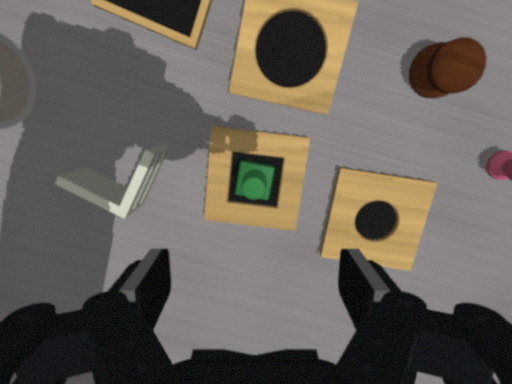

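The stopper sits at (254,182), inside its square cut-out and about 1 mm off centre. Next is the large knob.

```bash
python3 go.py 641 -75 120
```

```text
pos [497.8  59.3 211. ] rpy [-3.116 -0.018  0.281] zaxis [ 0.01   0.029 -1.   ] tool delta [ 98.6 171.1  88.5]
```

```bash
python3 -m pendant '[[0.0165,0.0285,0.0147,0,0.075],[0.0165,0.0285,0.0147,0,0.075],[0.0165,0.0285,0.0147,0,0.075],[0.0165,0.0285,0.0147,0,0.075],[0.0165,0.0285,0.0147,0,0.075]]'; python3 -m pendant '[[0.0165,0.0285,0.0147,0,0.075],[0,0,0,0,0.075],[0,0,0,0,0.075]]'; python3 go.py 641 -75 120;python3 go.py 641 -75 14
```

```text
time: 7.6
position: [613.2, -53.9, 124.4]
orientation: [-3.114, -0.006, 0.282]
force: [-0.5, 0.5, -0.1]
opening: 75.0
time: 7.85
position: [635.9, -76.3, 107.6]
orientation: [-3.112, -0.003, 0.279]
force: [-0.9, 0.4, -1.1]
opening: 75.1
pos [635.9 -76.3 107.6] rpy [-3.112e+00 -3.000e-03  2.790e-01] zaxis [-0.005  0.029 -1.   ] tool delta [  5.3  -0.2 -12.3]
pos [635.9 -76.3 107.6] rpy [-3.112e+00 -3.000e-03  2.790e-01] zaxis [-0.005  0.029 -1.   ] tool delta [ 5.   2.9 93.6]
```

```bash
python3 -m pendant '[[0.004,0.001,0.03,0,0.075],[0,0.001,0.03,0,0.075],[0,0.001,0.025,0,0.075],[0,0,0,0,0.075],[0,0,0,0,0.075]]';python3 go.py 641 -75 14
```

```text
time: 8.27
position: [638.7, -73.5, 24.7]
orientation: [-3.112, -0.003, 0.282]
force: [0.5, -0.1, 0.4]
opening: 75.1
pos [638.7 -73.5  24.7] rpy [-3.112e+00 -3.000e-03  2.820e-01] zaxis [-0.005  0.029 -1.   ] tool delta [ 1.8  2.4 10.7]
```

```bash
python3 -m pendant '[[0.0018,0.002,0.0105,0,0.075],[0,0,0,0,0.06],[0,0,0,0,0.03],[0,0,0,0,0.03],[0,0,0,0,0.03]]' 40;python3 -m pendant '[[0,0,0,0,0.03],[0,0,-0.02,0,0.03],[0,0,-0.03,0,0.03],[0,0,-0.01,0,0.03],[0,0,0,0,0.03]]' 40; python3 look.py 6
python3 - <<'E'
from meas import *
W=np.load("w6W.npy");s=state()["position"]
m=(np.hypot(W[...,0]-s[0],W[...,1]-s[1])<19)&(W[...,2]>60);q=W[m]
print(np.percentile(q[:,2],[1,50,99]));print(obj(W,s[:2],np.percentile(q[:,2],99),24,6))
E
```

```text
time: 8.68
position: [644.1, -75.7, 16.5]
orientation: [-3.115, -0.009, 0.282]
force: [-0.4, 0.7, 4.7]
opening: 42.3
time: 9.1
position: [646.1, -77.9, 78.4]
orientation: [-3.117, -0.013, 0.281]
force: [1.1, -0.9, -0.2]
opening: 42.3
[646.1 -77.9  78.4] [-3.117  -0.0129  0.2813] 42.3 9.1
[ 70.53111431 107.73925503 162.0110417 ]
[ 660.7  -73.    34.   659.7  -72.8  160.5 4078. ]
```

View pics/w6.png

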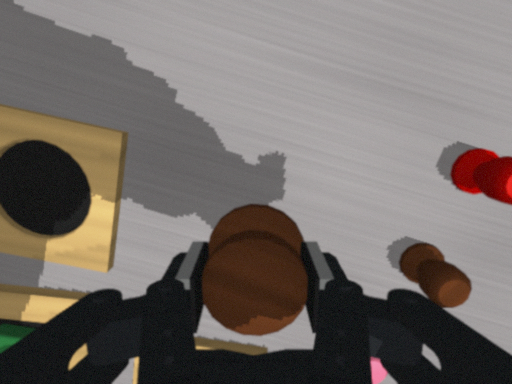

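The large knob is held upright at (255,275). I'll find its axis by colour.

```bash
cat > held.py <<'E'
import sys
from meas import *
n,tx,ty=sys.argv[1],float(sys.argv[2]),float(sys.argv[3])
W=np.load(f"w{n}W.npy");p=cv2.imread(f"pics/w{n}.png").astype(int);s=state();T=tool_pose(s)
h=cv2.cvtColor(p.astype(np.uint8),cv2.COLOR_BGR2HSV)
c=T[:3,3];g=(h[...,1]>140)&((h[...,0]<14)|(h[...,0]>172))&(np.hypot(W[...,0]-c[0],W[...,1]-c[1])<30)&(W[...,2]>c[2]-25)&(W[...,2]<c[2]+45)
q=W[g];zt=np.percentile(q[:,2],99);t=q[q[:,2]>zt-14]
(a,b),r=cv2.minEnclosingCircle(np.ascontiguousarray(t[:,:2],np.float32))
print("tcp",np.round(c,1),"top z",round(zt,1),"axis",round(a,1),round(b,1),"dia",round(2*r,1),"tool delta to tile",np.round(T[:3,:3].T@np.array([tx-a,ty-b,0]),1))
E
python3 held.py 6 621.4 65.6
```

```text
tcp [644.7 -77.7  76.4] top z 109.0 axis 646.3 -77.8 dia 45.7 tool delta to tile [  15.9 -144.7    3.9]
```

```bash
python3 -m pendant '[[0.004,-0.0362,0.001,0,0.03],[0.004,-0.0362,0.001,0,0.03],[0.004,-0.0362,0.001,0,0.03],[0.004,-0.0362,0.001,0,0.03],[0,0,0,0,0.03]]'; python3 -m pendant '[[0,0,0,0,0.03],[0,0,0,0,0.03]]'; python3 look.py 7; python3 held.py 7 621.4 65.6
python3 - <<'E'
from meas import *
W=np.load("w7W.npy");p=cv2.imread("pics/w7.png");print(tile(W,p,(621,66)),tile(W,p,(651.5,197)))
E
```

```text
time: 9.57
position: [615.3, 72.3, 72.9]
orientation: [-3.11, -0.003, 0.288]
force: [0.4, -1.1, -0.4]
opening: 41.8
time: 9.73
position: [617.3, 66.2, 73.5]
orientation: [-3.114, -0.004, 0.282]
force: [0.0, -0.2, -0.9]
opening: 42.2
[617.3  66.2  73.5] [-3.1142 -0.004   0.2821] 42.2 9.7333
tcp [617.7  65.5  73.8] top z 104.2 axis 616.6 65.4 dia 45.1 tool delta to tile [ 4.7  1.1 -0. ]
[624.3  66.3  93.4 100.7   3.9 629.   68.3  47.6  95.9] [651.2 195.7  96.1 101.   -5.5 639.4 186.3  63.5  95.8]
```

```bash
python3 -m pendant '[[0.0047,0.001,0.015,0,0.03],[0,0.001,0.02,0,0.03],[0,0.0005,0.013,0,0.03],[0,0,0,0,0.03],[0,0,0,0,0.03]]';python3 -m pendant '[[0,0,0.003,0,0.03],[0,0,0.0015,0,0.03],[0,0,0,0,0.03]]'
```

```text
time: 10.2
position: [622.6, 65.0, 25.9]
orientation: [-3.114, -0.004, 0.279]
force: [0.3, -0.0, -0.0]
opening: 42.3
time: 10.45
position: [624.0, 66.4, 23.0]
orientation: [-3.114, -0.008, 0.281]
force: [0.5, -0.6, -2.4]
opening: 42.5
```

```bash
python3 -m pendant '[[0,0,0.001,0,0.03],[0,0,0.001,0,0.03],[0,0,0,0,0.03]]';python3 -m pendant '[[0,0,0,0,0.05],[0,0,0,0,0.065],[0,0,0,0,0.075],[0,0,0,0,0.075],[0,0,0,0,0.075]]';python3 -m pendant '[[0,0,-0.03,0,0.075],[0,0,-0.04,0,0.075],[0,0,-0.04,0,0.075],[0,0,-0.03,0,0.075],[0,0,0,0,0.075]]';python3 look.py 8
python3 - <<'E'
from meas import *
W=np.load("w8W.npy");p=cv2.imread("pics/w8.png");print(obj(W,(621,66),52,34),tile(W,p,(621,66)))
E
python3 go.py 643 -201 100
```

```text
time: 10.7
position: [623.5, 66.8, 20.6]
orientation: [-3.114, -0.007, 0.282]
force: [-0.8, 0.1, -1.2]
opening: 42.4
time: 11.12
position: [623.5, 66.7, 20.6]
orientation: [-3.114, -0.007, 0.281]
force: [-0.1, -0.3, -0.1]
opening: 75.1
time: 11.53
position: [628.3, 63.0, 168.3]
orientation: [-3.117, -0.019, 0.281]
force: [1.1, -0.1, 0.6]
opening: 74.8
[628.3  63.  168.3] [-3.1166 -0.0194  0.2813] 74.8 11.5333
[  628.     71.3    64.7   628.6    73.5   246.8 12242. ] [620.7  65.6 100.7 100.2   3.9 625.4  67.7  56.1  94.1]
pos [626.8  62.9 165. ] rpy [-3.116 -0.015  0.281] zaxis [ 0.008  0.029 -1.   ] tool delta [-58.7 259.6  57.4]
```

```bash
sed -i 's/&(W\[...,2\]>H-band)/\&(W[...,2]>H-band)\&(W[...,2]<H+6)/' meas.py; python3 -c "
from meas import *
W=np.load('w8W.npy');print(obj(W,(621,66),52,30))"
python3 -m pendant '[[-0.0084,0.037,0.008,0,0.07],[-0.0084,0.037,0.008,0,0.07],[-0.0084,0.037,0.008,0,0.07],[-0.0084,0.037,0.008,0,0.07],[-0.0084,0.037,0.008,0,0.07]]';python3 -m pendant '[[-0.0084,0.037,0.008,0,0.06],[-0.0084,0.037,0.008,0,0.06],[0,0,0,0,0.06],[0,0,0,0,0.06]]';python3 look.py 9;python3 -c "
from meas import *
W=np.load('w9W.npy');print(obj(W,(643,-201),44,20))"; python3 go.py 643 -201 14
```

```text
[ 621.4   65.5   44.2  622.    65.6   48.9 2049. ]
time: 12.0
position: [633.4, -126.7, 112.9]
orientation: [-3.113, -0.004, 0.282]
force: [0.9, -0.7, 0.1]
opening: 70.3
time: 12.33
position: [637.2, -202.6, 94.1]
orientation: [-3.111, -0.003, 0.278]
force: [-1.3, 1.1, 0.3]
opening: 60.1
[ 637.2 -202.6   94.1] [-3.1115e+00 -3.0000e-03  2.7750e-01] 60.1 12.3333
[ 643.2 -200.7   25.9  643.9 -200.6   41.6 1283. ]
pos [ 637.7 -201.1   94.9] rpy [-3.112 -0.004  0.28 ] zaxis [-0.005  0.03  -1.   ] tool delta [ 4.9  3.8 80.8]
```

```bash
python3 -m pendant '[[0.005,0.0015,0.03,0,0.06],[0,0.0015,0.03,0,0.06],[0,0.0008,0.02,0,0.06],[0,0,0,0,0.06],[0,0,0,0,0.06]]';python3 go.py 643.2 -200.7 14;  python3 -m pendant '[[0,0,0,0,0.04],[0,0,0,0,0.015],[0,0,0,0,0.015],[0,0,0,0,0.015],[0,0,0,0,0.015]]' 40;python3 -m pendant '[[0,0,0,0,0.015],[0,0,-0.02,0,0.015],[0,0,-0.03,0,0.015],[0,0,-0.01,0,0.015],[0,0,0,0,0.015]]' 40; python3 look.py 10;python3 held.py 10 484.7 -74
```

```text
time: 12.8
position: [643.4, -198.6, 15.7]
orientation: [-3.112, -0.003, 0.283]
force: [0.4, -0.1, 0.8]
opening: 60.1
pos [ 643.4 -198.6   15.7] rpy [-3.112e+00 -3.000e-03  2.830e-01] zaxis [-0.005  0.03  -1.   ] tool delta [-0.8  2.   1.6]
time: 13.22
position: [646.3, -200.7, 19.1]
orientation: [-3.115, -0.01, 0.282]
force: [-0.8, 2.2, 6.3]
opening: 24.2
time: 13.63
position: [647.7, -203.6, 80.8]
orientation: [-3.119, -0.013, 0.281]
force: [-0.7, 0.1, -0.3]
opening: 23.9
[ 647.7 -203.6   80.8] [-3.1185 -0.0128  0.2812] 23.9 13.6333
tcp [ 646.4 -203.1   78.7] top z 105.7 axis 649.5 -203.1 dia 29.6 tool delta to tile [-122.5 -169.7    3. ]
```

View pics/w10.png

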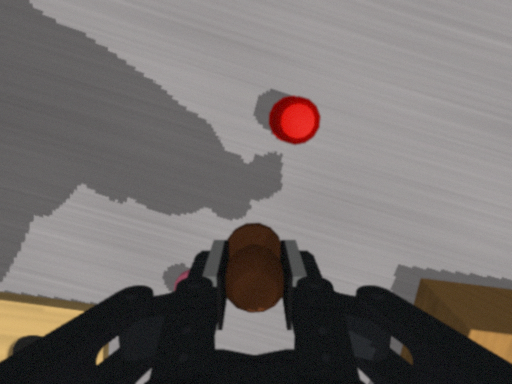

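The small knob is held upright at (254,265), and the red one at (295,119) hasn't been touched. Moving to the small round tile.

```bash
python3 -m pendant '[[0,0,-0.01,0,0.015],[-0.0204,-0.0283,0.0005,0,0.015],[-0.0204,-0.0283,0.0005,0,0.015],[-0.0204,-0.0283,0.0005,0,0.015],[-0.0204,-0.0283,0.0005,0,0.015]]';python3 -m pendant '[[-0.0204,-0.0283,0.0005,0,0.015],[-0.0204,-0.0283,0.0005,0,0.015],[0,0,0.01,0,0.015],[0,0,0,0,0.015],[0,0,0,0,0.015]]';python3 look.py 11;python3 held.py 11 484.7 -74;python3 -c "
from meas import *
W=np.load('w11W.npy');print(tile(W,cv2.imread('pics/w11.png'),(484.7,-74)))"
```

```text
time: 14.1
position: [532.5, -115.6, 86.1]
orientation: [-3.113, -0.004, 0.281]
force: [0.7, 0.6, 0.4]
opening: 23.8
time: 14.52
position: [479.5, -73.1, 77.1]
orientation: [-3.114, -0.005, 0.282]
force: [0.4, -0.3, -0.3]
opening: 24.0
[479.5 -73.1  77.1] [-3.1137 -0.0051  0.2818] 24.0 14.5167
tcp [480.7 -73.6  77.6] top z 102.2 axis 478.8 -73.9 dia 26.8 tool delta to tile [ 5.7  1.8 -0. ]
[485.  -73.7 100.2 100.7   7.4 486.5 -73.4  40.7  95.3]
```

```bash
python3 -m pendant '[[0.0057,0.0015,0.015,0,0.015],[0,0.001,0.02,0,0.015],[0,0.0005,0.013,0,0.015],[0,0,0,0,0.015],[0,0,0,0,0.015]]';python3 -m pendant '[[0,0,0.003,0,0.015],[0,0,0.002,0,0.015],[0,0,0,0,0.015]]';python3 -m pendant '[[0,0,0.0015,0,0.015],[0,0,0,0,0.015]]'
```

```text
time: 14.98
position: [486.8, -73.8, 29.3]
orientation: [-3.114, -0.005, 0.281]
force: [-0.7, -0.1, -0.4]
opening: 23.4
time: 15.23
position: [486.9, -73.3, 25.1]
orientation: [-3.114, -0.007, 0.281]
force: [-0.1, 0.5, -0.2]
opening: 23.9
time: 15.4
position: [486.6, -73.1, 23.4]
orientation: [-3.114, -0.007, 0.281]
force: [0.5, 0.6, -0.0]
opening: 24.2
```

```bash
python3 -m pendant '[[0,0,0.0015,0,0.015],[0,0,0.001,0,0.015],[0,0,0,0,0.015]]';python3 -m pendant '[[0,0,0,0,0.03],[0,0,0,0,0.05],[0,0,0,0,0.06],[0,0,0,0,0.06],[0,0,0,0,0.06]]';python3 -m pendant '[[0,0,-0.03,0,0.06],[0,0,-0.04,0,0.06],[0,0,-0.04,0,0.06],[0,0,-0.04,0,0.06],[0,0,0,0,0.06]]';python3 look.py 12;python3 -c "
from meas import *
W=np.load('w12W.npy');print(obj(W,(485,-74),48,26))"; python3 go.py 450 150 200
```

```text
time: 15.65
position: [487.0, -72.8, 22.8]
orientation: [-3.115, -0.008, 0.282]
force: [-4.0, 1.2, 16.9]
opening: 24.3
time: 16.07
position: [486.1, -72.9, 20.5]
orientation: [-3.114, -0.006, 0.281]
force: [-0.1, 0.4, 0.8]
opening: 60.2
time: 16.48
position: [491.5, -78.2, 178.1]
orientation: [-3.12, -0.018, 0.281]
force: [0.5, -1.1, 0.8]
opening: 60.0
[491.5 -78.2 178.1] [-3.1198 -0.0182  0.2814] 60.0 16.4833
[483.4 -73.   26.  484.1 -73.2  45.5 672. ]
pos [490.1 -77.9 175. ] rpy [-3.118 -0.015  0.281] zaxis [ 0.008  0.027 -1.   ] tool delta [  25.1 -230.6  -19.2]
```

```bash
python3 -m pendant '[[0,0,-0.01,-1,0.06],[0,0,-0.01,-1,0.06],[0,0,0,0,0.06]]';python3 go.py 440 150 200;python3 - <<'E'
from meas import *
for n in("w5","scene","side"):
    W=np.load(f"{n}W.npy")
    m=(np.hypot(W[...,0]-469,W[...,1]-199)<62)&(W[...,2]>42)&(W[...,2]<58);q=W[m][:,:2]
    t=W[m][:,2]; 
    # fit L: minimise robust distance to two segments
    from scipy.optimize import least_squares
    def f(v):
        c,s=np.cos(v[2]),np.sin(v[2]);d=q-v[:2];x=d@[c,s];y=d@[-s,c]
        def seg(a,b): return np.maximum(np.abs(a+30.5)-4.5,0)+np.maximum(np.abs(b)-35,0)
        return np.minimum(seg(y,x),seg(x,y))
    best=min((least_squares(f,[469,199,a],loss="soft_l1",x_scale=[5,5,.1]) for a in np.arange(-3,3.1,.5)),key=lambda r:r.cost)
    print(n,np.round(best.x,3),best.cost/len(q),len(q))
E
```

```text
time: 16.78
position: [486.9, -77.9, 191.0]
orientation: [-3.116, -0.012, 0.457]
force: [0.5, 0.3, -0.1]
opening: 60.2
pos [486.9 -77.9 191. ] rpy [-3.116 -0.012  0.457] zaxis [-0.001  0.028 -1.   ] tool delta [  58.6 -225.3   -2.5]
w5 [ 4.69877e+02  2.00611e+02 -2.18000e-01] 0.0033574614879387406 1646
scene [ 4.68907e+02  1.98351e+02 -2.12000e-01] 0.12276193436858172 187
side [ 4.69406e+02  2.02817e+02 -2.13000e-01] 0.07298540252407384 197
```

```bash
python3 -m pendant '[[0,0,0,-1.29,0.05],[0,0,0,-1.29,0.05],[0,0,0,-1.29,0.05],[0,0,0,-1.29,0.05],[0,0,0,-1.29,0.05]]';python3 -m pendant '[[0,0,0,-1.29,0.05],[0,0,0,-1.29,0.05],[0,0,0,-1.24,0.05],[0,0,0,0,0.05],[0,0,0,0,0.05]]';python3 go.py 439 202.3 191
```

```text
time: 17.2
position: [485.7, -77.6, 188.9]
orientation: [-3.123, -0.022, 1.022]
force: [0.9, 0.2, -0.2]
opening: 50.1
time: 17.62
position: [485.8, -77.6, 189.3]
orientation: [-3.132, -0.027, 1.348]
force: [-0.5, -0.5, 0.4]
opening: 50.1
pos [485.8 -77.6 189.3] rpy [-3.132 -0.027  1.348] zaxis [-0.004  0.029 -1.   ] tool delta [ 262.6 -107.5    6.5]
```

```bash
python3 -m pendant '[[0.0328,-0.0134,0.0008,0,0.05],[0.0328,-0.0134,0.0008,0,0.05],[0.0328,-0.0134,0.0008,0,0.05],[0.0328,-0.0134,0.0008,0,0.05],[0.0328,-0.0134,0.0008,0,0.05]]';python3 -m pendant '[[0.0328,-0.0134,0.0008,0,0.05],[0.0328,-0.0134,0.0008,0,0.05],[0.0328,-0.0134,0.0008,0,0.05],[0,0,0,0,0.05],[0,0,0,0,0.05]]';python3 look.py 13;python3 go.py 439 202.3 110; cat > lfit.py <<'E'
from meas import *
from scipy.optimize import least_squares
def lfit(W,c,a,z0,z1,r=62,t=4.5,k=35,off=30.5,mask=None):
    m=(np.hypot(W[...,0]-c[0],W[...,1]-c[1])<r)&(W[...,2]>z0)&(W[...,2]<z1)
    if mask is not None:m&=mask
    q=W[m][:,:2]
    def f(v):
        c_,s=np.cos(v[2]),np.sin(v[2]);d=q-v[:2];x=d@[c_,s];y=d@[-s,c_]
        g=lambda a,b:np.maximum(np.abs(a+off)-t,0)+np.maximum(np.abs(b)-k,0)
        return np.minimum(g(y,x),g(x,y))
    b=least_squares(f,[*c,a],loss="soft_l1",x_scale=[5,5,.1]);return np.round(b.x,3),round(b.cost/len(q),3),len(q)
E
python3 -c "
from lfit import *
W=np.load('w13W.npy');print(lfit(W,(469.8,200.6),-.218,42,54))"
```

```text
time: 18.03
position: [455.9, 98.2, 191.1]
orientation: [-3.133, -0.027, 1.348]
force: [0.5, 0.4, 0.2]
opening: 50.1
time: 18.45
position: [438.1, 203.2, 191.6]
orientation: [-3.133, -0.027, 1.353]
force: [-0.1, -0.9, -0.2]
opening: 50.1
[438.1 203.2 191.6] [-3.1334 -0.0266  1.3533] 50.1 18.45
pos [438.3 202.  191.6] rpy [-3.133 -0.026  1.352] zaxis [-0.002  0.027 -1.   ] tool delta [-1.6  1.3 81.6]
(array([ 4.70354e+02,  2.00560e+02, -2.16000e-01]), np.float64(0.0), 1572)
```

View pics/w13.png

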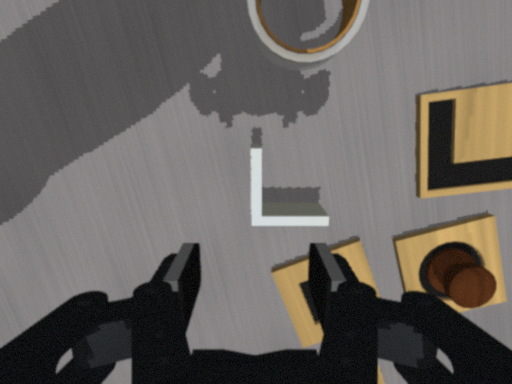

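The guard is square to the tool: the wall to grip is at (257,185) and the tape roll at (308,20) is well clear. Descending.

```bash
python3 -m pendant '[[-0.0015,0.0015,0.03,0,0.05],[-0.0005,0,0.038,0,0.05],[-0.0005,0,0.038,0,0.05],[-0.0005,0,0.03,0,0.05],[-0.0005,0,0.02,0,0.05]]';python3 -m pendant '[[0,0,0,0,0.05],[0,0,0,0,0.05]]';python3 go.py 439.5 202.3 17
```

```text
time: 18.92
position: [437.4, 199.7, 33.1]
orientation: [-3.13, -0.024, 1.348]
force: [0.9, -0.9, -0.2]
opening: 50.0
time: 19.08
position: [438.4, 200.6, 35.3]
orientation: [-3.131, -0.025, 1.349]
force: [0.0, 0.3, 0.1]
opening: 50.0
pos [438.4 200.6  35.3] rpy [-3.131 -0.025  1.349] zaxis [-0.005  0.027 -1.   ] tool delta [ 1.5  0.9 18.4]
```

```bash
python3 -m pendant '[[0.0015,0.0008,0.018,0,0.05],[0,0,0,0,0.03],[0,0,0,0,0.002],[0,0,0,0,0.002],[0,0,0,0,0.002]]' 40;python3 -m pendant '[[0,0,0,0,0.002],[0,0,0,0,0.002],[0,0,-0.02,0,0.002],[0,0,-0.03,0,0.002],[0,0,0,0,0.002]]' 50;python3 -m pendant '[[0,0,0,-0.7,0.002],[0,0,0,-0.7,0.002],[0,0,0,0,0.002]]';python3 look.py 14;python3 go.py 600 200 70
```

```text
time: 19.5
position: [441.5, 204.4, 19.9]
orientation: [-3.136, -0.029, 1.352]
force: [-1.3, -0.5, 2.4]
opening: 8.5
time: 19.92
position: [443.7, 204.1, 73.0]
orientation: [-3.141, -0.032, 1.352]
force: [-0.2, 0.9, 0.7]
opening: 8.3
time: 20.17
position: [440.7, 202.9, 68.8]
orientation: [-3.138, -0.029, 1.475]
force: [-0.4, 0.2, -0.3]
opening: 8.2
[440.7 202.9  68.8] [-3.1384 -0.0286  1.4753] 8.2 20.1667
pos [440.5 202.8  68.5] rpy [-3.138 -0.028  1.473] zaxis [-0.001  0.029 -1.   ] tool delta [ 12.8 159.   -1.7]
```

View pics/w14.png

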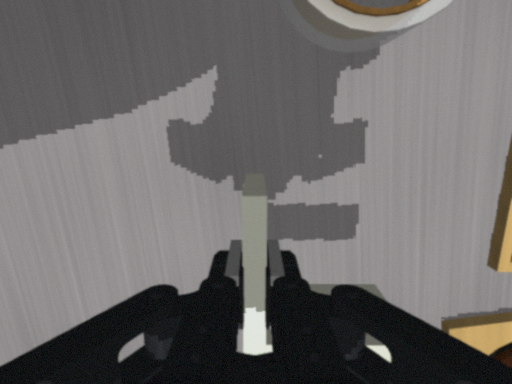

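The wall is gripped upright, centred at (255,270). Moving to a spot above the L tile.

```bash
python3 go.py 620.6 195.2 72; python3 -m pendant '[[0.002,0.036,-0.001,0,0.002],[0.002,0.036,-0.001,0,0.002],[0.002,0.036,-0.001,0,0.002],[0.002,0.036,-0.001,0,0.002],[0.002,0.036,-0.001,0,0.002]]';python3 -m pendant '[[0,0,0,0,0.002],[0,0,0,0,0.002],[0,0,0,0,0.002]]';python3 look.py 15; python3 go.py 620.6 195.2 72;python3 -c "
from meas import *
W=np.load('w15W.npy')
m=(np.hypot(W[...,0]-651.3,W[...,1]-196.3)<74)&(W[...,2]>6)&(W[...,2]<14)
print(cv2.minAreaRect(np.ascontiguousarray(W[m][:,:2],np.float32)))"
```

```text
pos [440.5 202.8  68.5] rpy [-3.138 -0.028  1.473] zaxis [-0.001  0.029 -1.   ] tool delta [ 10.  179.9  -3.8]
time: 20.63
position: [621.9, 195.0, 72.5]
orientation: [-3.137, -0.028, 1.473]
force: [0.6, 0.7, -0.6]
opening: 8.1
time: 20.88
position: [619.5, 194.9, 71.8]
orientation: [-3.135, -0.027, 1.473]
force: [-1.0, -0.0, -1.4]
opening: 8.0
[619.5 194.9  71.8] [-3.135  -0.0272  1.4732] 8.0 20.8833
pos [618.8 195.   72. ] rpy [-3.135 -0.027  1.474] zaxis [-0.004  0.028 -1.   ] tool delta [0.3 1.7 0. ]
((651.6708984375, 198.14248657226562), (100.48424530029297, 99.98279571533203), 84.32026672363281)
```

View pics/w15.png

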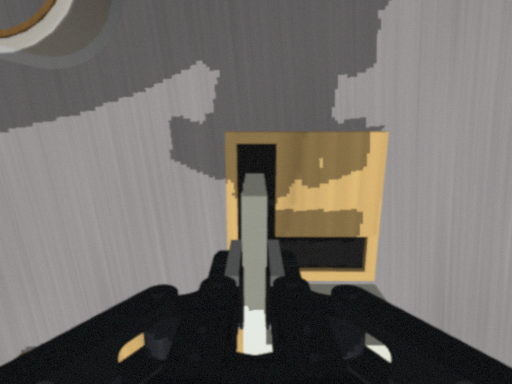

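```bash
python3 - <<'E'
from meas import *
W=np.load("w15W.npy");p=cv2.imread("pics/w15.png")
for v in range(165,215,6):print(v,np.round(W[v,255],1),p[v,255])
m=(np.hypot(W[...,0]-651.5,W[...,1]-197.5)<66)&(p.max(2)<60)&(W[...,2]<12)&(W[...,2]>-2)
q=W[m];print(q[:,0].min(),q[:,0].max(),q[:,1].min(),q[:,1].max())
E
```

```text
165 [623.3 229.6   3.6] [21 18 25]
171 [623.  226.2   6.4] [20 20 21]
177 [623.7 232.1  61.7] [ 95 103 103]
183 [623.8 232.1  76.6] [ 99 106 106]
189 [623.9 232.2  89.4] [101 107 106]
195 [623.9 232.2  99.8] [104 116 115]
201 [623.7 230.4 101.6] [137 150 149]
207 [623.5 228.2 101.4] [140 152 150]
213 [623.3 226.  101.5] [140 152 150]
607.5281678934481 692.2508217254822 151.53102896276607 244.04215975370525
```

```bash
python3 -m pendant '[[0.002,0.001,0.015,0,0.002],[0,0,0.018,0,0.002],[0,0,0.01,0,0.002],[0,0,0,0,0.002],[0,0,0,0,0.002]]';python3 -m pendant '[[0,0,0.003,0,0.002],[0,0,0.001,0,0.002],[0,0,0,0,0.002]]';python3 -m pendant '[[0,0,0.0015,0,0.002],[0,0,0,0,0.002]]'
```

```text
time: 21.35
position: [620.0, 198.2, 29.3]
orientation: [-3.135, -0.027, 1.475]
force: [0.6, -0.4, -1.4]
opening: 8.2
time: 21.6
position: [622.0, 198.6, 26.4]
orientation: [-3.138, -0.028, 1.474]
force: [0.1, -0.5, 0.1]
opening: 8.3
time: 21.77
position: [621.9, 198.5, 24.5]
orientation: [-3.138, -0.028, 1.474]
force: [0.5, -0.2, -0.2]
opening: 8.6
```

```bash
python3 -m pendant '[[0,0,0.0015,0,0.002],[0,0,0.0005,0,0.002],[0,0,0,0,0.002]]';python3 -m pendant '[[0,0,0,0,0.02],[0,0,0,0,0.05],[0,0,0,0,0.05],[0,0,0,0,0.05]]';python3 -m pendant '[[0,0,-0.03,0,0.05],[0,0,-0.04,0,0.05],[0,0,-0.04,0,0.05],[-0.02,0,-0.035,0,0.05],[-0.03,0,-0.02,0,0.05]]';python3 -m pendant '[[-0.035,0,0,0,0.05],[-0.035,0,0,0,0.05],[0,0,0,0,0.05],[0,0,0,0,0.05]]';python3 look.py 16;python3 -c "
from lfit import *
W=np.load('w16W.npy');p=cv2.imread('pics/w16.png')
print('guard',lfit(W,(651,197),-.095,47,58)); 
m=(np.hypot(W[...,0]-651.3,W[...,1]-197)<66)&(W[...,2]>44)&(W[...,2]<62);print(np.percentile(W[m][:,2],[5,50,95]))
m=(np.hypot(W[...,0]-651.3,W[...,1]-197)<74)&(W[...,2]>6)&(W[...,2]<14)
print(cv2.minAreaRect(np.ascontiguousarray(W[m][:,:2],np.float32)))
print(obj(W,(621,66),52,30),obj(W,(491,64),52,20))"
```

```text
time: 22.02
position: [622.0, 198.6, 23.9]
orientation: [-3.138, -0.028, 1.474]
force: [-2.7, -1.4, 8.0]
opening: 7.9
time: 22.35
position: [621.7, 198.5, 22.1]
orientation: [-3.137, -0.028, 1.474]
force: [0.1, -0.6, -0.2]
opening: 49.8
time: 22.77
position: [619.4, 146.3, 190.5]
orientation: [3.139, -0.031, 1.478]
force: [0.9, -0.2, 0.0]
opening: 50.2
time: 23.1
position: [610.2, 72.8, 183.9]
orientation: [-3.137, -0.028, 1.471]
force: [-0.9, 0.0, -1.4]
opening: 49.8
[610.2  72.8 183.9] [-3.1371 -0.0282  1.4711] 49.8 23.1
guard (array([ 6.53095e+02,  1.98018e+02, -9.70000e-02]), np.float64(0.0), 1960)
[51.2344081  53.08692049 54.30208635]
((650.9692993164062, 190.19107055664062), (83.05201721191406, 101.0349349975586), 84.13768005371094)
[ 621.7   65.4   44.3  621.5   66.2   49.  1852. ] [492.6  64.3  22.7 493.1  64.7  50.8 609. ]
```

View pics/w16.png

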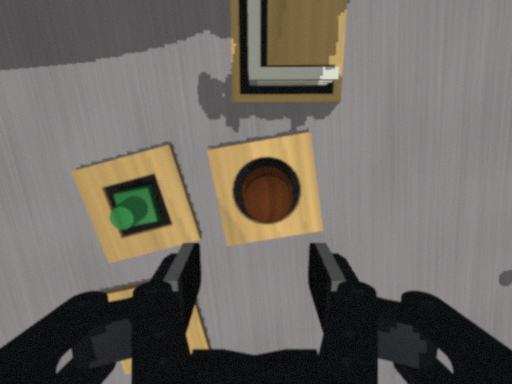

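Guard, large knob and stopper all sit inside their cut-outs, with dark margin all round. One last check from the fixed cameras.

```bash
python3 - <<'E'
from h import *
for n,r in(("side",(140,330,190,310)),):
    p,d=grab_frame(n);W=cloud(n,d);W0=np.load(f"{n}W.npy")
    cv2.imwrite("pics/side1.png",cv2.resize(p[130:340,160:340],None,fx=2.7,fy=2.7))
    for k,c,z,r in(("tape",(511,346),35,70),("carton",(579,-384),45,85),("pink",(575,-175),30,25),("red",(714,-206),30,25)):
        for X in(W0,W):
            m=(np.hypot(X[...,0]-c[0],X[...,1]-c[1])<r)&(X[...,2]>z)&(X[...,2]<75);print(k,np.round(X[m][:,:2].mean(0),1),m.sum())
    m=(np.hypot(W[...,0]-484,W[...,1]+73)<20)&(W[...,2]>36);print("small",np.round(np.mean(W[m],0),1),W[m][:,2].max())
E
```

```text
tape [511.3 351.5] 584
tape [511.1 351.1] 580
carton [ 580.2 -378. ] 701
carton [ 579.9 -378.2] 705
pink [ 575.8 -169.7] 54
pink [ 575.4 -169.8] 53
red [ 713.6 -202.1] 51
red [nan nan] 0
small [483.1 -68.1  44. ] 50.0676573510998<stdin>:7: RuntimeWarning: Mean of empty slice.
  ret = um.true_divide(
```

View pics/side1.png

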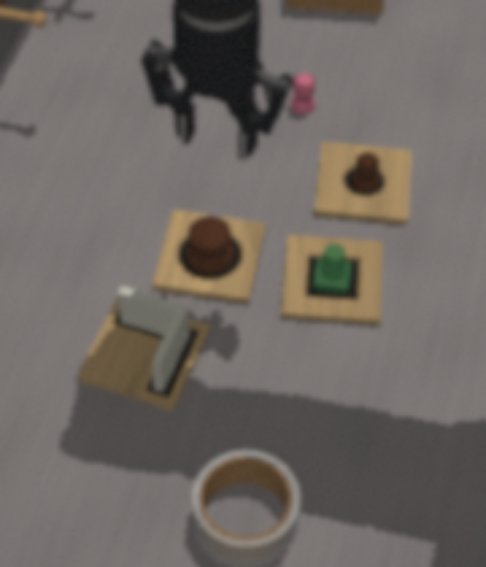

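The side view shows all four items standing in their cut-outs: guard (155,335), large knob (210,243), stopper (333,268) and small knob (367,172). The red knob is hidden behind the gripper here. Handing in.

```bash
python3 -c "
from rig import *
print(finish_job())"
```

```text
the job is handed in; nothing more can be done
None
```

I put all four items into their matching cut-outs and handed the job in at about 23 s of robot time. The stopper was lowered until it touched the floor of its cut-out before I let go.

| Item | Distance from tile centre (last check) | Seating |
|---|---|---|
| Glass stopper | about 1–2 mm | upright; top at about 52 mm, as expected when seated |
| Larger knob | under 1 mm | upright; height matches seated |
| Smaller knob | about 1–2 mm | upright; height matches seated |
| Corner guard | about 2 mm | upright; turned as its cut-out to within about 0.01 rad; top at about 53–54 mm |

- **Bystanders:** the tape roll, the carton and the pink knob measured within 0.5 mm of their starting places.
- **Red knob:** the gripper hid it in the final picture, so that check gave no reading. It was standing untouched in the wrist picture taken after I lifted the smaller knob.
- **What went wrong:** on the way to the square tile the last joint reached its limit. That tilted the tool by about 0.03 rad for the rest of the job. I turned the tool away from the limit and allowed for the tilt in later moves.
- **Disagreement:** the side camera reads positions about 5 mm further left (+y) than the wrist camera. I used the wrist readings, which fit the tiles as seen by the same camera.

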